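# Clip the cleaned grille back into the extractor fan

## Task

The extractor fan lies on its back and its washed round grille has only been laid on top of the three spring clips, turned the wrong way. With the fingertips push the grille round, by one of its raised spokes, until the notch in its rim is at the locating lug of the housing, then press it straight down on its hub until it snaps fully home, level all round and with the lug in the notch. Do not pick the grille up, and leave the other things on the worktop where they are.

Things in the scene. Friction and masses are not known exactly. Their poses are not given: they have to be found in the camera images.
- fan: Extractor fan, white housing 160 x 160 mm, held fast, lying face up on its round duct spigot. Origin on the fan's axis at the worktop, z up, +x towards the locating lug. Its flat face is 83 mm above the worktop, with a round pocket of radius 62 mm in which a central boss enters a socket under the grille and keeps it centred (about 0.6 mm play) while it is turned.
- lug (a point): Point in the locating lug, on the fan's +x axis 52 mm from the fan's axis, 81 mm above the worktop. The lug is a half-round radial rib 8 mm wide, 4 mm higher than the face, from 48 to 78 mm from the axis, so its outer end always shows on the face beyond the grille. The notch point lies here when the grille is home.
- seat (a point): Point on the fan's axis, 79 mm above the worktop, where the grille's origin lies when home. Three spring clips stand round it at 60, 180 and 300 degrees from the lug, 53 to 63 mm from the axis, tops 10 mm over the face. The loose grille rests on their ramps; pushed straight down it spreads them at about 8 N, they snap over its rim, and it stops hard on the seat.
- grille: Loose round white grille, 90 g, radius 56 mm, plate 4 mm thick. Origin on its axis at the plate's underside (a socket reaches 12 mm lower), z up, +x towards the notch. At the start it lies level on the clips, origin about 89 mm above the worktop, turns either way at a light push and stays where it is left; home, the origin is at 79 mm and the plate flush with the fan's face.
- notch (a point): Point in the middle of the grille's notch, 52 mm from its axis. The notch is 13 mm wide, open at the rim, and reaches from 56 to 48 mm from the axis. It is the only one.
- hub_top (a point): Centre of the flat top of the grille's hub (radius 20 mm), the place to press: 105 mm above the worktop at the start, 95 mm when home. Three raised spokes, 6 mm wide, as high as the hub (12 mm above the plate), run from the hub to 48 mm from the axis, at 60, 180 and 300 degrees from the notch.
- screwdriver: Screwdriver with red handle, 206 mm, lying right of the fan; not to be moved.
- freshener_spray: Small white and green spray bottle, 157 mm tall, standing left of the fan; not to be moved.
- masking_tape: Roll of masking tape, 94 mm across, 25 mm high, lying at the front right; not to be moved.

How it is judged:
On the way:
1. the notch has been turned to the lug (within 6 mm) (horizontal distance between notch and lug below 0.006 m), for 0.1 s.
At the end, for the whole second after the job is handed in: The grille is snapped home: its origin within 1.5 mm of the seat height, within 3 mm of the fan's axis, level within 2 degrees, the notch over the lug within 5 mm, and at rest (z of grille in the frame of seat between -0.002 and 0.0015 m and horizontal distance between grille and seat below 0.003 m and angle between grille's own z axis and vertical below 0.035 rad and horizontal distance between notch and lug below 0.005 m and linear speed of grille below 0.01 m/s); the robot touches nothing.
It fails at once if the grille is lifted more than 7 mm off its clips (z of grille in the frame of seat above 0.0175 m).
It fails at once if the grille is tipped up (angle between grille's own z axis and vertical above 0.3 rad).
It fails at once if a bystander is moved more than 20 mm (distance of any of screwdriver, freshener_spray, masking_tape from where it was at the start of the episode above 0.02 m).
It also fails if it takes over 45 s, if anything falls off the work surface, if the arm or the gripper's body presses on something with over 40 N, if the wrist force passes 120 N, or if a joint passes its speed limit or range.

## Robot

A 6-joint arm with a two-finger parallel gripper is mounted at the origin on a cart in front of the work surface, level with it; the furniture and walls round the work are solid. World frame = base frame: x ahead of the robot, y to its left, z up, the work surface at z = 0. Lengths are in m, angles in rad, forces in N, time in s.
With the tool pointing down it reaches from about 0.275 to 0.875 m from the base axis. Payload 12.5 kg.
Tool frame: the origin (TCP) lies on the centre line of the jaws, within the pads' length; the fingertips stand r.finger_overhang ahead of it and the grasp point (between the pads) lies 3 mm ahead of it (r.finger_overhang is the distance from the TCP to the fingertips, in m); z points along the fingers, y is the line along which they close (so a half turn about z gives the same grasp; the last joint's range is limited). The gripper opens to 85 mm and grips with 20 to 120 N. Pads are 22 mm wide; open, the fingers measure 114 mm over their backs; the gripper's body (76 mm by 85 mm) begins 54 mm behind the grasp point. The pads swing forward as they close: fully open they stand 13 mm farther back than shut.
Start: joints at [-1.31, 0.351, 1.652, -0, 1.139, -0.085], TCP at [0.186, -0.517, 0.221] pointing down, gripper open.
Joint ranges: [-2.75, 2.75], [-0.79, 2.1], [0.01, 2.65], [-1.57, 4.71], [0.07, 3.14], [-2.87, 2.87]. Speed limits (rad/s): [2.22, 2.22, 2.79, 3.14, 3.14, 3.14].

## Interface

Orientations are given as a unit quaternion [x, y, z, w].
In Python, from cell import r, optics gives the robot as it stands. The module is installed in compiled form; this text tells all that it offers. Calls block until the motion is done:
- r.move_to(position, orientation): joint-space move of the TCP to a pose.
- r.move_linear(position, rot=None, vel=0.15): straight line of the TCP; rot=None keeps the orientation; vel is the mean speed in m/s.
- r.set_joints(angles): joint-space move.
- r.set_gripper(opening, squeeze=None): opening from 0.0 (shut) to 1.0 (fully open); squeeze is the grip in N (None keeps the last); returns when the fingers have stopped.
- r.sleep(seconds).
- r.inverse_kinematics(position, orientation): joint angles nearest the present ones, or None.
- optics.get_image(name): name is "scene" or "top" or "wrist"; returns a dict with "pixels" (384x512x3 uint8, red, green, blue), "depth" (384x512 float32, m along the optical axis (not along the pixel's ray), 0 where there is no reading), "fx", "fy", "cx", "cy" (pixels), "camera_from_world" (4x4, takes a point from world to camera coordinates); the wrist camera has in their place "mount" (4x4, takes a point from camera to tool coordinates, whose origin is the TCP and whose axes are the flange's). Camera axes: x right, y down, z forward; pixel columns grow to the right and rows downward; lengths in m; the calibration is good to about 2 mm. A picture is of the moment at which its call begins: read the wrist's pose just before it.
A pose or a line that the arm cannot do raises r.PlanningError and nothing moves.
- r.hand_in(): hands the job in, once; it reports no verdict.
Readings, each from a call of its own:
- r.current_t(): time.
- r.current_q(): joint angles.
- r.current_qvel(): joint speeds.
- r.current_effort(): joint torques, N m.
- r.current_tool_pos(): TCP position.
- r.current_ee_rot(): TCP orientation.
- r.current_contact_force(): force on the tool from outside, world axes, zero at the start.
- r.current_torque(): the same for the moment, N m.
- r.current_opening(): opening from 0.0 (shut) to 1.0 (fully open).
Only numpy, scipy, OpenCV 4.12 (cv2) and the standard library are available. Lean on these libraries where they do the work, as an engineer would, in place of code of your own. Each camera call takes 0.05 s, during which the arm holds its last target. There are 200 camera calls.

## Working session

There is one attempt and no reset: what is moved stays moved. The work goes in short steps, each a Python script; the robot and the scene stay as the last script left them, time stands still between calls to the robot, and variables do not carry over. Pictures are saved under pics/ and viewed, on a budget of 10 in all, crops included, one or two more only if the job needs it, and the job is handed in when it is done.

```bash
mkdir -p pics; cat > h.py <<'E'
import numpy as np, cv2
from cell import r, optics
def ray(im,u,v,z):
    T=np.linalg.inv(im["camera_from_world"]); d=T[:3,:3]@np.array([(u-im["cx"])/im["fx"],(v-im["cy"])/im["fy"],1]); o=T[:3,3]
    return o+d*(z-o[2])/d[2]
def cloud(im):
    T=np.linalg.inv(im["camera_from_world"]); d=im["depth"]; v,u=np.indices(d.shape)
    P=np.stack([(u-im["cx"])/im["fx"]*d,(v-im["cy"])/im["fy"]*d,d],-1)
    W=P@T[:3,:3].T+T[:3,3]; W[d==0]=np.nan; return W
E
python3 - <<'E'
from h import *
a=optics.get_image("top"); b=optics.get_image("scene")
import pickle; pickle.dump((a,b),open("i.pkl","wb"))
cv2.imwrite("pics/a.png",a["pixels"][...,::-1]); cv2.imwrite("pics/b.png",b["pixels"][...,::-1])
W=cloud(a)
z=W[...,2]
for lo,hi in((.078,.09),(.09,.097),(.1,.11)):
    m=(z>lo)&(z<hi); print(m.sum(),np.nanmean(W[m],0),np.nanmin(W[m],0),np.nanmax(W[m],0))
print(r.finger_overhang,r.current_t(),r.current_ee_rot(),np.linalg.inv(a["camera_from_world"]))
E
```

```text
3294 [0.49961625 0.07617997 0.08332556] [ 0.0242477  -0.29847729  0.07800305] [0.80008213 0.42124081 0.08999588]
1420 [0.52569551 0.07157883 0.09361767] [ 0.38521701 -0.29842067  0.09000906] [0.79961954 0.42073633 0.09699202]
1036 [0.59293674 0.14823323 0.10526886] [ 0.38532139 -0.2950789   0.10000557] [0.79968128 0.42088983 0.10999478]
0.022 0.1 [ 9.85087666e-01  1.72052321e-01 -4.36132003e-05 -5.35428077e-04] [[-0.01355132 -0.99889428  0.04501764  0.39120572]
 [-0.99983377  0.01298734 -0.01279677  0.05932682]
 [ 0.01219796 -0.04518357 -0.99890423  1.23261389]
 [ 0.          0.          0.          1.        ]]
```

View pics/a.png

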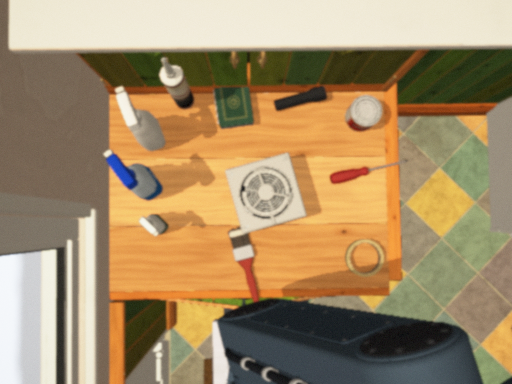

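View pics/b.png

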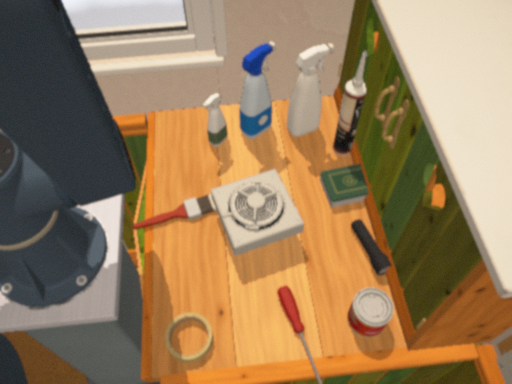

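Top view: fan at about (266,192), grille on it, spray bottle at (153,224), screwdriver right at (350,175), tape at (365,257). Next, go above the fan for a close wrist look.

```bash
python3 - <<'E'
from h import *
import pickle; a,b=pickle.load(open("i.pkl","rb"))
c=ray(a,266,192,.09); print(c)
W=cloud(a); print("corners",[ray(a,*p,.083).round(3) for p in((226,171),(289,153),(305,214),(243,232))])
z=W[...,2]; m=(np.hypot(W[...,0]-c[0],W[...,1]-c[1])<.14)&(z>.075)&(z<.0885); rc=cv2.minAreaRect((W[m][:,:2]*1000).astype(np.float32)); print(rc)
print("cupboard depth z",z[5:45:10,100:500:80])
w=optics.get_image("wrist"); print(w["mount"],w["fx"])
p=np.array([c[0],c[1],.33]); 
r.move_to(p,[1,0,0,0]); print(r.current_t(),r.current_q())
pos,rot=r.current_tool_pos(),r.current_ee_rot()
w=optics.get_image("wrist"); pickle.dump((pos,rot,w),open("w.pkl","wb"))
cv2.imwrite("pics/w.png",w["pixels"][...,::-1])
E
```

```text
[0.46695778 0.02089113 0.09      ]
corners [array([0.519, 0.115, 0.083]), array([ 0.56 , -0.036,  0.083]), array([ 0.414, -0.072,  0.083]), array([0.373, 0.077, 0.083])]
((466.2645263671875, 21.446884155273438), (160.19888305664062, 159.88613891601562), 14.855149269104004)
cupboard depth z [[0.51932996 0.51785986 0.52054398 0.51879682 0.51935879]
 [0.5169213  0.51602657 0.51903443 0.51917214 0.51736881]
 [0.51956789 0.51869906 0.51779922 0.51696339 0.5187468 ]
 [0.52056501 0.51768957 0.51833221 0.51693449 0.51962924]]
[[-7.23832470e-04 -9.56380083e-01 -2.92124311e-01  7.40842319e-02]
 [ 9.99999737e-01 -6.80145918e-04 -2.51106354e-04 -3.51154993e-04]
 [ 4.14659577e-05 -2.92124416e-01  9.56380324e-01 -1.53954474e-01]
 [ 0.00000000e+00  0.00000000e+00  0.00000000e+00  1.00000000e+00]] 335.24288113769785
2.3583 [-5.59574926e-02  9.83910823e-02  1.70009129e+00 -1.31131112e-04
  1.34332006e+00  1.51548111e+00]
```

View pics/w.png

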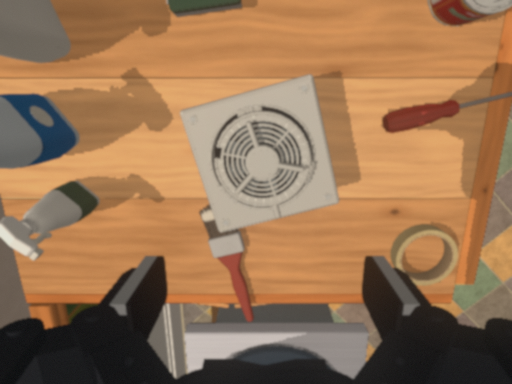

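The wrist view shows the fan at (262,160). There is a lug-like mark near (278,210) and a dark notch or clip near (218,158). I'll enlarge a rectified view to tell them apart.

```bash
cat >> h.py <<'E'
from scipy.spatial.transform import Rotation as R
def wlook():
    pos,rot=r.current_tool_pos(),r.current_ee_rot(); w=optics.get_image("wrist"); return fix(pos,rot,w)
def fix(pos,rot,w):
    T=np.eye(4); T[:3,:3]=R.from_quat(rot).as_matrix(); T[:3,3]=pos
    w["camera_from_world"]=np.linalg.inv(T@w["mount"]); return w
def rect(im,c,z,half=.1,n=600):
    # plan view: right = -y, up = +x
    s=np.array([[c[0]+half,c[1]+half],[c[0]+half,c[1]-half],[c[0]-half,c[1]-half],[c[0]-half,c[1]+half]])
    C=im["camera_from_world"]; q=[]
    for x,y in s:
        p=C[:3]@[x,y,z,1]; q.append([im["fx"]*p[0]/p[2]+im["cx"],im["fy"]*p[1]/p[2]+im["cy"]])
    H=cv2.getPerspectiveTransform(np.float32(q),np.float32([[0,0],[n,0],[n,n],[0,n]]))
    return cv2.warpPerspective(im["pixels"],H,(n,n),flags=cv2.INTER_CUBIC)[...,::-1]
E
python3 - <<'E'
from h import *
import pickle; w=fix(*pickle.load(open("w.pkl","rb")))
c=np.array([.4665,.0212])
cv2.imwrite("pics/w2.png",rect(w,c,.09))
W=cloud(w); z=W[...,2]; m=(np.hypot(W[...,0]-c[0],W[...,1]-c[1])<.14)&(z>.075)&(z<.0875)
print(cv2.minAreaRect((W[m][:,:2]*1000).astype(np.float32)),np.nanmedian(z[m]))
m=(np.hypot(W[...,0]-c[0],W[...,1]-c[1])<.03)&(z>.101)&(z<.112); print(W[m].mean(0),m.sum())
E
```

```text
((466.884033203125, 22.788192749023438), (159.2401885986328, 160.2434844970703), 14.81679916381836) 0.08407547268201415
[0.4672526  0.02225355 0.10685168] 1079
```

View pics/w2.png

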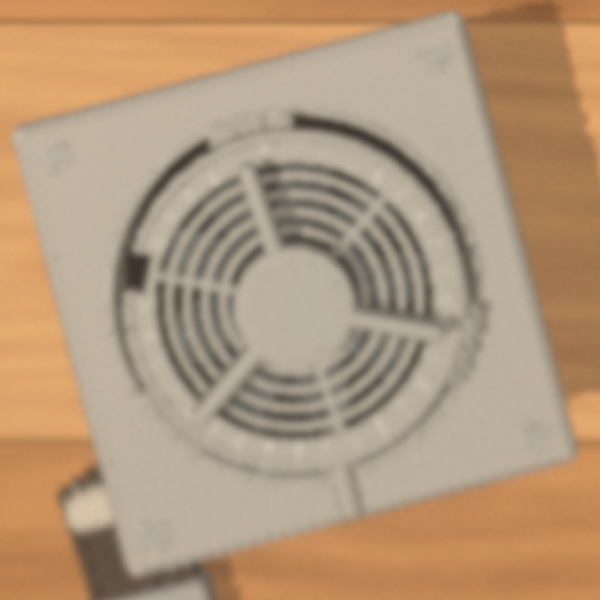

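Plan view (3 px/mm, up = +x, right = −y):
- The notch is at (137,272), bearing about 78.5°.
- The lug is at (349,490), bearing about −165°.
- The spokes are at bearings of about 20°, 138° and −101°.

So the grille needs a turn of about +116.5° counter-clockwise. I'll push the 20° spoke with shut fingers.

```bash
cat >> h.py <<'E'
C0=np.array([.4668,.022])
def pose(th,tip,rho=.037,d=.0175):
    A=np.deg2rad(th); p=C0+np.array([[np.cos(A),-np.sin(A)],[np.sin(A),np.cos(A)]])@[rho,-d]
    return [p[0],p[1],tip+r.finger_overhang],(R.from_euler('z',A)*R.from_quat([1,0,0,0])).as_quat()
E
python3 - <<'E'
from h import *
import pickle
r.set_gripper(0.0)
r.move_to(*pose(-6,.14)); f0=r.current_contact_force()
p,q=pose(-6,.098); r.move_linear(p,rot=q,vel=.08); print("down",r.current_t(),r.current_contact_force()-f0,r.current_tool_pos()-p)
for th in (2,10,18,26,34,42,50):
    p,q=pose(th,.098); r.move_linear(p,rot=q,vel=.06); print(th,r.current_t(),(r.current_contact_force()-f0).round(2))
w=wlook(); pickle.dump(w,open("w3.pkl","wb"))
cv2.imwrite("pics/w3.png",np.hstack([rect(w,C0,.095,n=400),cv2.resize(w["pixels"][...,::-1],(400,300))[:300] if 0 else cv2.copyMakeBorder(cv2.resize(w["pixels"][...,::-1],(400,300)),0,100,0,0,0)]))
E
```

```text
down 4.575 [-0.33321769 -0.11746825 -0.02448614] [ 2.94055624e-04 -1.27887621e-05  4.48802306e-04]
2 4.8667 [-0.22  0.48 -1.06]
10 5.1583 [-1.3   0.41 -0.88]
18 5.45 [-0.23 -0.73 -0.14]
26 5.7417 [-0.21  0.09 -0.27]
34 6.0333 [-1.04 -0.2  -0.01]
42 6.325 [-0.49  0.6  -0.74]
50 6.6167 [-0.99 -0.36  0.37]
```

View pics/w3.png

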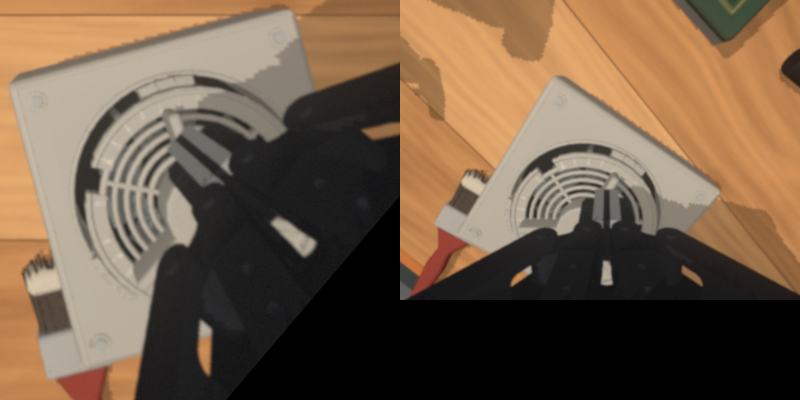

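The notch still appears near its start, at (95,180), so I need to see whether the fingers are beside the spoke or above it.

```bash
python3 - <<'E'
from h import *
import pickle
w=pickle.load(open("w3.pkl","rb"))
c=w["pixels"][170:384,120:400,::-1]; cv2.imwrite("pics/w4.png",cv2.resize(c,None,fx=2.7,fy=2.7,interpolation=cv2.INTER_CUBIC))
C=w["camera_from_world"]
def pr(x): p=C[:3]@[*x,1]; return (w["fx"]*p[0]/p[2]+w["cx"]-120)*2.7,(w["fy"]*p[1]/p[2]+w["cy"]-170)*2.7
t=r.current_tool_pos(); print("tip",pr([t[0],t[1],t[2]-r.finger_overhang]),t,r.current_opening())
print("hub",pr([*C0,.105])); 
for b in(20,78.5,50): A=np.deg2rad(b); print(b,pr([C0[0]+.048*np.cos(A),C0[1]+.048*np.sin(A),.105]))
E
```

```text
tip (np.float64(392.3911072563821), np.float64(167.07164372600909)) [0.50409835 0.03883752 0.12005893] 0.003422612945871764
hub (np.float64(310.77911993530387), np.float64(339.5079837149607))
20 (np.float64(423.46997484384326), np.float64(158.7431069909147))
78.5 (np.float64(189.98762922925187), np.float64(157.44761324775078))
50 (np.float64(302.96559522988395), np.float64(129.52150003733092))
```

View pics/w4.png

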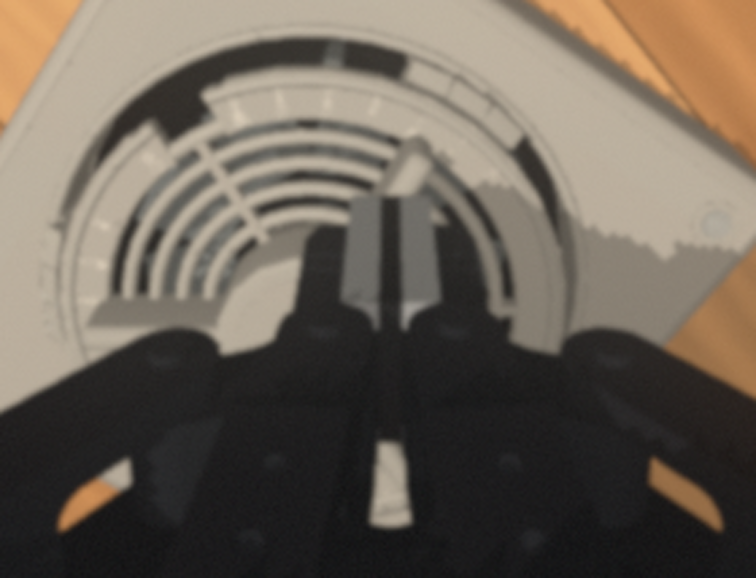

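```bash
python3 - <<'E'
from h import *
import pickle
w=pickle.load(open("w3.pkl","rb")); W=cloud(w)
t=r.current_tool_pos(); Rt=R.from_quat(r.current_ee_rot()).as_matrix()
for u,v in((365,205),(365,240),(415,205),(415,240),(415,280),(408,165),(405,180),(320,240),(470,260),(260,300)):
    x=W[int(170+v/2.7),int(120+u/2.7)]; print((u,v),x.round(4),"tool",(Rt.T@(x-t)).round(4))
E
```

```text
(365, 205) [0.5076 0.0502 0.1387] tool [ 0.0109 -0.0047 -0.0187]
(365, 240) [0.5076 0.0497 0.1502] tool [ 0.0105 -0.0044 -0.0302]
(415, 205) [0.5133 0.0446 0.1374] tool [ 0.0103  0.0033 -0.0174]
(415, 240) [0.5131 0.0448 0.1499] tool [ 0.0103  0.003  -0.0298]
(415, 280) [0.5133 0.0456 0.1633] tool [ 0.0111  0.0026 -0.0432]
(408, 165) [0.509  0.04   0.1064] tool [0.004  0.003  0.0136]
(405, 180) [0.5067 0.0381 0.1064] tool [0.0011 0.0025 0.0137]
(320, 240) [0.4991 0.0516 0.1424] tool [ 0.0065 -0.012  -0.0223]
(470, 260) [0.5169 0.0357 0.1486] tool [ 0.006   0.0118 -0.0285]
(260, 300) [0.466  0.037  0.1071] tool [-0.026  -0.0278  0.0129]
```

Depth puts the visible fingertips at z ≈ 0.137, with no contact force. They are above the spoke, and the stated 22 mm overhang doesn't match. I'll measure the real tip length by lightly touching the hub centre, well below the 8 N snap force.

```bash
python3 - <<'E'
from h import *
t=r.current_tool_pos(); r.move_linear([t[0],t[1],.14])
_,q=pose(0,.1); r.move_to([C0[0],C0[1],.13],q); r.sleep(.2)
f0=np.mean([r.current_contact_force() for _ in range(5)],0)
z=.125
while z>.078:
    r.move_linear([C0[0],C0[1],z],vel=.03)
    f=np.mean([r.current_contact_force() for _ in range(5)],0)-f0
    if f[2]>1.8: r.sleep(.1); f=np.mean([r.current_contact_force() for _ in range(5)],0)-f0
    if f[2]>1.8: break
    z-=.0015
print(z,f,r.current_tool_pos(),r.current_t(),r.current_opening())
E
```

```text
0.09349999999999997 [1.03644046 0.52297637 2.98694288] [0.46694177 0.02200451 0.09355143] 13.6333 -0.0006891971495269823
```

Contact came at TCP z = 0.0935, so the real tips are about 11.5 mm behind the TCP. I'll use that value and push again.

```bash
sed -i 's/tip+r.finger_overhang\]/tip-.0115]/' h.py; python3 - <<'E'
from h import *
import pickle
r.move_linear([C0[0],C0[1],.115],vel=.1)
r.move_to(*pose(-6,.125)); f0=np.mean([r.current_contact_force() for _ in range(5)],0)
for t in(.105,.101,.098):
    p,q=pose(-6,t); r.move_linear(p,rot=q,vel=.06); f=r.current_contact_force()-f0; print("down",t,f)
    if f[2]>2.5: break
for th in range(6,67,12):
    p,q=pose(th,t); r.move_linear(p,rot=q,vel=.06); print(th,round(r.current_t(),2),(r.current_contact_force()-f0).round(2))
w=wlook(); pickle.dump(w,open("w5.pkl","wb"))
cv2.imwrite("pics/w5.png",w["pixels"][...,::-1])
E
```

```text
down 0.105 [0.90206157 0.76956798 0.38815322]
down 0.101 [-0.13192661 -0.47819427  1.02085084]
down 0.098 [0.55749333 0.13615977 1.48030995]
6 15.62 [-0.03  0.57  1.17]
18 15.98 [ 1.37 -0.75  0.39]
30 16.34 [0.52 0.91 0.49]
42 16.7 [ 0.75 -0.29  0.29]
54 17.06 [ 0.33 -0.02  0.3 ]
66 17.42 [0.01 0.56 1.67]
```

View pics/w5.png

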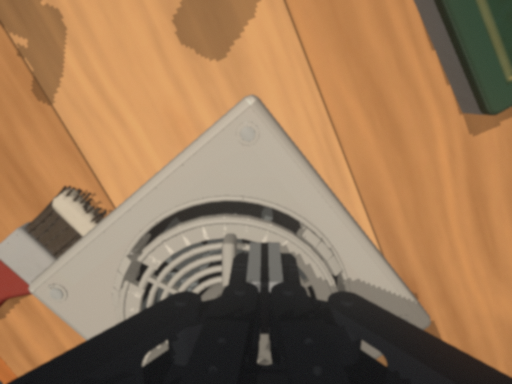

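The spoke at (230,245) now sits against the finger's leading side and the notch has moved round to (132,270), so the push works. Next I'll continue to the target, raise the arm and look.

```bash
python3 - <<'E'
from h import *
import pickle
for th in (78,90,102,114,126,134):
    p,q=pose(th,.098); r.move_linear(p,rot=q,vel=.06)
print(round(r.current_t(),2),r.current_contact_force().round(2))
p,q=pose(128,.098); r.move_linear(p,rot=q,vel=.06)
t=r.current_tool_pos(); r.move_linear([t[0],t[1],.16],vel=.2)
r.move_to([C0[0],C0[1],.25],[1,0,0,0])
w=wlook(); pickle.dump(w,open("w6.pkl","wb")); print(r.current_t())
cv2.imwrite("pics/w6.png",rect(w,C0,.093))
E
```

```text
19.55 [ 0.13 -0.12  0.3 ]
22.2333
```

View pics/w6.png

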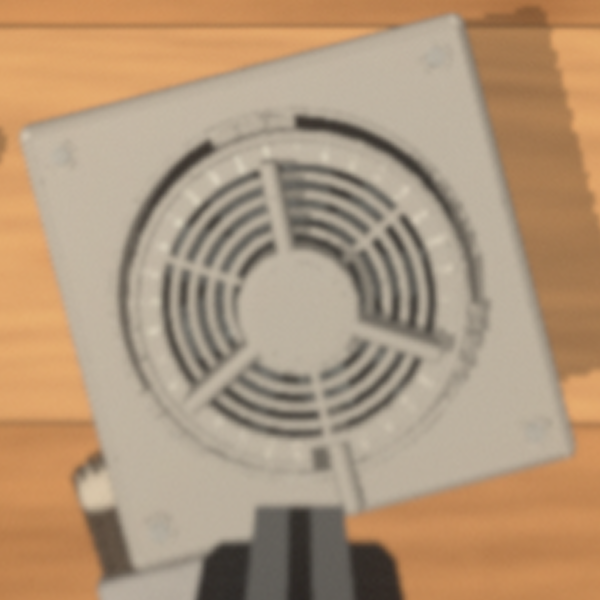

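The notch's dark opening is at (322,460), just left of the lug, which starts at (340,445). The notch bearing is about 192.4° against about 194.9° for the lug, so it needs another 2.5° counter-clockwise.

```bash
python3 - <<'E'
from h import *
import pickle
r.move_to(*pose(126,.125)); 
for th,t in((126,.098),(136.6,.098),(128,.098),(128,.125)):
    p,q=pose(th,t); r.move_linear(p,rot=q,vel=.08 if t<.1 else .15)
r.move_to([C0[0],C0[1],.25],[1,0,0,0])
w=wlook(); pickle.dump(w,open("w7.pkl","wb")); print(r.current_t())
cv2.imwrite("pics/w7.png",rect(w,C0,.093))
E
```

```text
27.4333
```

View pics/w7.png

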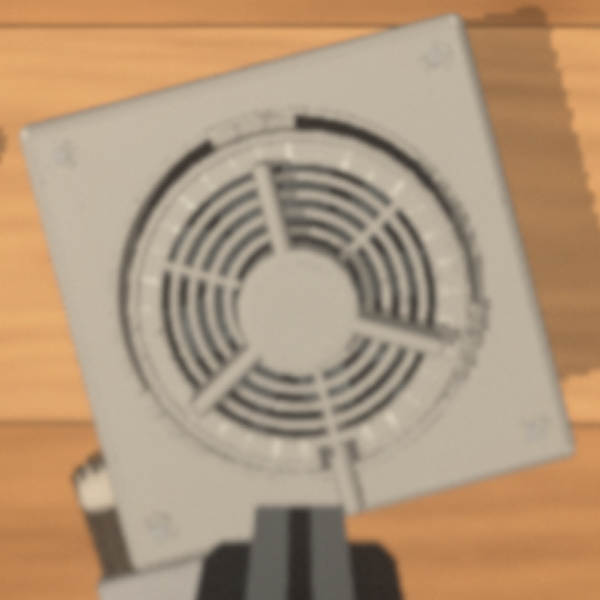

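Dark gaps now show on both sides of the lug, at (326,457) and (351,452), so the notch is centred. Press.

```bash
python3 - <<'E'
from h import *
import pickle
r.move_linear([*C0,.105],vel=.2)
f0=np.mean([r.current_contact_force() for _ in range(5)],0); z=.094; L=[]
while z>.076 and r.current_t()<38:
    r.move_linear([*C0,z],vel=.03); f=(r.current_contact_force()-f0)[2]; L.append((round(z,4),round(f,1)))
    if f>22: break
    z-=.001
print(L,r.current_t())
r.move_linear([*C0,.25],vel=.25)
w=wlook(); print(r.current_t())
cv2.imwrite("pics/w8.png",rect(w,C0,.083))
W=cloud(w); d=np.hypot(W[...,0]-C0[0],W[...,1]-C0[1])
hub=W[(d<.017)&(W[...,2]>.085)]; face=W[(d>.066)&(d<.075)&(W[...,2]>.078)&(W[...,2]<.0855)]
print("hub-face",np.median(hub[:,2])-np.median(face[:,2]),np.linalg.lstsq(np.c_[hub[:,:2],np.ones(len(hub))],hub[:,2],rcond=None)[0])
E
```

```text
[(0.094, np.float64(0.3)), (0.093, np.float64(2.5)), (0.092, np.float64(5.1)), (0.091, np.float64(5.0)), (0.09, np.float64(4.3)), (0.089, np.float64(1.6)), (0.088, np.float64(0.8)), (0.087, np.float64(-0.0)), (0.086, np.float64(-0.8)), (0.085, np.float64(-0.5)), (0.084, np.float64(9.9)), (0.083, np.float64(22.4))] 31.575
32.4417
hub-face 0.222514271235415 [ 4.76705784  0.02625391 -1.97662089]
```

View pics/w8.png

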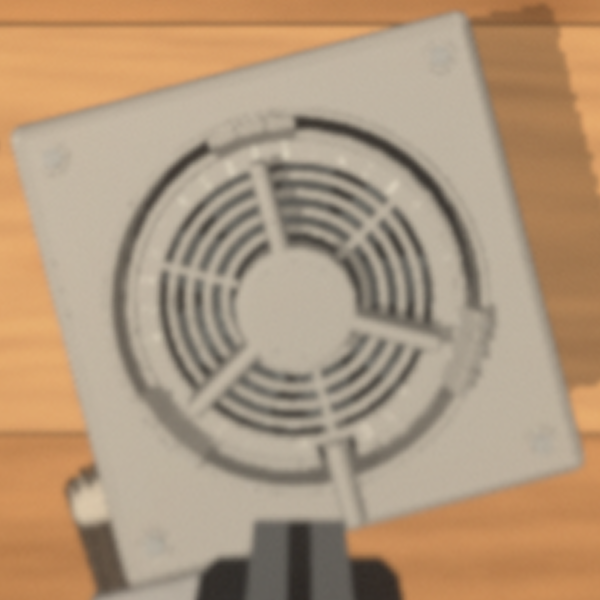

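The view shows the clips over the rim all round and the lug at (345,470) inside the notch. The force rose to 5 N, dropped at the snap, then hit a hard stop after 10 mm. The hub height figure had gripper pixels mixed in, so I'll recheck it and hand in if it's right.

```bash
python3 - <<'E'
from h import *
w=wlook(); W=cloud(w); d=np.hypot(W[...,0]-C0[0],W[...,1]-C0[1]); z=W[...,2]
hub=W[(d<.017)&(z>.09)&(z<.115)]; face=W[(d>.068)&(d<.075)&(z>.078)&(z<.0875)]
h=np.median(hub[:,2])-np.median(face[:,2]); print("hub-face",h,"slope",np.linalg.lstsq(np.c_[hub[:,:2]-C0,np.ones(len(hub))],hub[:,2],rcond=None)[0])
if abs(h-.012)<.0025: r.hand_in(); print("handed in",r.current_t())
E
```

```text
hub-face 0.012172530810023952 slope [0.0017127  0.0075318  0.09617481]
the job is handed in; nothing more can be done
the job is handed in; nothing more can be done
```

The grille is snapped home with the lug in the notch, and I handed the job in at about 32.5 s of the 45 s allowed. `hand_in` reports no verdict.

**What I did:** With shut fingertips I pushed the grille round about 116° counter-clockwise by one spoke. A close look showed it about 2.5° short, so I nudged it until the lug sat centred in the notch. I then pressed straight down on the hub.

**Last checks:**
- **Snap:** the press force peaked at about 5 N, dropped to zero, then met a hard stop after 10 mm of travel, where I pressed to 22 N. The 5 N peak is below the stated 8 N, but I read the force only once per 1 mm step.
- **Height and level:** the hub top is 12.2 mm above the fan's face (12 mm expected) and level within about 0.5°.
- **Picture:** the last view shows the lug inside the notch and the rim even all round. The gripper was well clear, about 15 cm above the grille.

**Disagreements and failed checks:**
- **Finger length:** the stated 22 mm finger overhang did not fit. A touch on the hub put the shut tips about 11.5 mm behind the TCP, and the first sweep passed above the spoke without harm. I used the measured value from then on.
- **First height check:** it gave nonsense because gripper pixels were mixed in, so I repeated it with a filter.
- **Other things on the worktop:** I did not re-measure them, but the arm worked only over the fan and met no unexpected force.

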